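Restock the laundry caddy

ROBOT

A 6-joint arm with a two-finger parallel gripper is mounted at the origin on the work surface. World frame = base frame: x ahead of the robot, y to its left, z up, the work surface at z = 0. Lengths are in m, angles in rad, forces in N, time in s.
With the tool pointing down it reaches from about 0.35 to 0.975 m from the base axis. Payload 4.9 kg.
Tool frame: the origin (TCP) lies at the very end of the fingers, on their centre line; the grasp point (between the pads) lies 19 mm behind it; z points along the fingers, y is the direction in which the jaws open and shut (so a half turn about z gives the same grasp; the last joint's range is limited). The gripper opens to 85 mm and grips with 20 to 120 N. Pads are 22 mm wide; open, the fingers measure 114 mm over their backs; the gripper's body (76 mm by 85 mm) begins 54 mm behind the grasp point. The pads swing forward as they close: fully open they stand 13 mm farther back than shut.
Start: joints at [-1.443, 0.053, 1.613, -0, 1.476, -0.119], TCP at [0.153, -0.606, 0.231] pointing down, gripper open.
Joint ranges: [-3.01, 3.01], [-1.01, 2.22], [0.06, 2.58], [-1.02, 4.17], [0.09, 2.62], [-3.14, 3.14]. Speed limits (rad/s): [2.57, 2.57, 3.14, 3.14, 3.14, 3.14].

INTERFACE

Orientations are given as a unit quaternion [w, x, y, z].
In Python, from plant import state, eyes, job_done gives the robot as it stands.
- The arm moves only by the tool apply_moves, never from a script. Its argument "commands" is a list of rows, each an object with "linear": the shift along the tool's x, y, z in m, a list of three; "delta_rot": the turn, a rotation vector about the tool's x, y, z in degrees, a list of three; "fingers": the closure in counts, from 0 (fully open) to 255 (shut). In form: [{"linear": [x, y, z], "delta_rot": [wx, wy, wz], "fingers": fingers}, ...]. A call has exactly 8 rows; each row is the pose to reach, as a shift and turn from the pose commanded when the call began, along the tool's axes at that moment; what a row does not reach only later rows make up. A row lasts 1/10 s, in which the tool goes at most 50 mm and 8.59 degrees, less where a joint would pass 70% of its speed; a pose out of reach is approached as far as the arm can. A call with a gripper value outside its range is refused whole. The fingers move at their own pace and stop on an object; the grip force is fixed at half the most. Time passes only in rows, so rows that repeat a pose let the fingers close, or fill a call up. It gives the time, the measured TCP pose, the force and the opening at its end, in the units of the state.
- state(): the state, without advancing time (a new reading comes with each control period).
- eyes.grab_frame(name): name is "scene" or "top"; returns the picture (400x640x3 uint8, red, green, blue); there is no depth.
- eyes.camera_params(name): a dict with "fx", "fy", "cx", "cy" (pixels), "position" and "rotation" of the camera in the world. Camera axes: x right, y down, z forward; pixel columns grow to the right and rows downward; lengths in m; the calibration is good to about 2 mm. A picture is of the moment at which its call begins. camera_params takes no time and is no camera call.
- job_done(): hands the job in, once; it reports no verdict.
The state is a dict: "time": time; "joint_pos": joint angles; "joint_vel": joint speeds; "joint_efforts": joint torques, N m; "tool_pos": TCP position; "tool_rot": TCP orientation; "contact_force": force on the tool from outside, world axes, zero at the start; "ft_torque": the same for the moment, N m; "gripper_width": opening from 0.0 (shut) to 1.0 (fully open).
Only numpy, scipy, OpenCV 4.12 (cv2) and the standard library are available. Lean on these libraries where they do the work, as an engineer would, in place of code of your own. Each camera call takes 0.05 s, during which the arm holds its last target.

TASK

Restock the laundry caddy: stand the two bottles and two jars with coloured or black caps upright in the caddy, each on the floor of the cup that matches the colour of its cap. The bottle and the jar with white caps are empties: leave them standing where they are.

Things in the scene. Friction and masses are not known exactly. Their poses are not given: they have to be found in the camera images.
- bottle_blue: upright round white plastic bottle, 120 mm tall: body 48 mm across up to 78 mm, then a shoulder narrowing to a neck, then a round blue screw cap 40 mm across from 88 to 120 mm; a blue label band. About 0.18 kg, standing loose on the counter. Origin: centre of its underside; z up along its axis
- bottle_green: upright round white plastic bottle, 120 mm tall: body 48 mm across up to 78 mm, then a shoulder narrowing to a neck, then a round green screw cap 40 mm across from 88 to 120 mm; a green label band. About 0.18 kg, standing loose on the counter. Origin: centre of its underside; z up along its axis
- bottle_white: upright round white plastic bottle, 120 mm tall: body 48 mm across up to 78 mm, then a shoulder narrowing to a neck, then a round white screw cap 40 mm across from 88 to 120 mm; an off-white label band; this one is an empty and stays where it is. About 0.18 kg, standing loose on the counter. Origin: centre of its underside; z up along its axis
- jar_yellow: upright low round white plastic jar, 52 mm across and 64 mm tall, the top 18 mm being a round yellow lid of the same width; a yellow label band. About 0.16 kg, standing loose on the counter. Origin: centre of its underside; z up along its axis
- jar_black: upright low round white plastic jar, 52 mm across and 64 mm tall, the top 18 mm being a round black lid of the same width; a black label band. About 0.16 kg, standing loose on the counter. Origin: centre of its underside; z up along its axis
- jar_white: upright low round white plastic jar, 52 mm across and 64 mm tall, the top 18 mm being a round white lid of the same width; an off-white label band; this one is an empty and stays where it is. About 0.16 kg, standing loose on the counter. Origin: centre of its underside; z up along its axis
- cup_blue: blue square open plastic cup, 78 x 78 mm outside, 70 x 70 mm inside, 24 mm high, floor 4 mm thick. Fixed in the pale wooden caddy (flat open tray 215 mm square, rim 26 mm above the counter; it does not move), one of four in a 2 x 2 grid at 104 mm pitch, in any order; its rim is 30 mm above the counter. Origin: centre of its underside, 6 mm above the counter; x and y along its sides, z up
- cup_green: green square open plastic cup, 78 x 78 mm outside, 70 x 70 mm inside, 24 mm high, floor 4 mm thick. Fixed in the pale wooden caddy (flat open tray 215 mm square, rim 26 mm above the counter; it does not move), one of four in a 2 x 2 grid at 104 mm pitch, in any order; its rim is 30 mm above the counter. Origin: centre of its underside, 6 mm above the counter; x and y along its sides, z up
- cup_yellow: yellow square open plastic cup, 78 x 78 mm outside, 70 x 70 mm inside, 24 mm high, floor 4 mm thick. Fixed in the pale wooden caddy (flat open tray 215 mm square, rim 26 mm above the counter; it does not move), one of four in a 2 x 2 grid at 104 mm pitch, in any order; its rim is 30 mm above the counter. Origin: centre of its underside, 6 mm above the counter; x and y along its sides, z up
- cup_black: black square open plastic cup, 78 x 78 mm outside, 70 x 70 mm inside, 24 mm high, floor 4 mm thick. Fixed in the pale wooden caddy (flat open tray 215 mm square, rim 26 mm above the counter; it does not move), one of four in a 2 x 2 grid at 104 mm pitch, in any order; its rim is 30 mm above the counter. Origin: centre of its underside, 6 mm above the counter; x and y along its sides, z up
Mind the look-alikes: they are no part of the job. Leave any pink or turquoise look-alike of the jar_yellow alone.

How it is judged:
By the outcome, as a careful person would: the job done as asked, in the order asked, and still so for the second after the job is handed in, with the robot touching nothing.
It also fails if it takes over 102 s, if anything falls off the work surface, if the arm or the gripper's body presses on something with over 40 N, if the wrist force passes 120 N, or if a joint passes its speed limit or range.

## Working session

There is one attempt and no reset: what is moved stays moved. The work goes in short steps, Python scripts to look and compute and a tool call to move; the robot and the scene stay as the last step left them, time stands still between calls to the robot, and variables do not carry over. Pictures are saved under pics/ and viewed, and the job is handed in when it is done.

Besides the shell and the picture viewer there is one more tool, called after "Emit:" as name(argument=value, ...), one argument or row to a line, values as JSON. apply_moves: Moves the arm, as the interface text tells. Its arguments: {"type":"object","properties":{"commands":{"type":"array","items":{"type":"object","properties":{"linear":{"type":"array","items":{"type":"number"}},"delta_rot":{"type":"array","items":{"type":"number"}},"fingers":{"type":"number"}}}}},"required":["commands"]}

```bash
mkdir -p pics; cat > h.py <<'E'
import cv2,numpy as np
from plant import state,eyes,job_done
def P(n):
    c=eyes.camera_params(n);R=np.array(c['rotation'],float)
    if R.size==4:
        from scipy.spatial.transform import Rotation as Q
        R=Q.from_quat([*R.ravel()[1:],R.ravel()[0]]).as_matrix()
    return c,R.reshape(3,3),np.array(c['position'])
def pix2w(n,u,v,z):
    c,R,p=P(n);d=R@np.array([(u-c['cx'])/c['fx'],(v-c['cy'])/c['fy'],1]);return p+d*(z-p[2])/d[2]
def w2pix(n,X):
    c,R,p=P(n);q=R.T@(np.array(X)-p);return np.array([c['fx']*q[0]/q[2]+c['cx'],c['fy']*q[1]/q[2]+c['cy']])
def save(n,f):
    im=eyes.grab_frame(n);cv2.imwrite('pics/'+f,im[...,::-1]);return im
E
python3 - <<'E'
from h import *
for n in('top','scene'):
    save(n,n+'0.png');print(eyes.camera_params(n))
print(state())
E
ls
```

```text
{'fx': 443.74437038527225, 'fy': 443.74437038527225, 'cx': 317.13220176124804, 'cy': 200.0272443773856, 'position': array([0.46040625, 0.03629282, 1.20027852]), 'rotation': array([ 0.03554471, -0.69920056,  0.71350678, -0.0276264 ])}
{'fx': 445.91155275480025, 'fy': 445.91155275480025, 'cx': 312.19599006364905, 'cy': 204.95496883459828, 'position': array([1.37040629, 0.31595115, 0.89836522]), 'rotation': array([-0.21609586,  0.53959503,  0.75488254, -0.30379619])}
{'time': 0.1, 'joint_pos': array([-1.44297672e+00,  5.33231321e-02,  1.61415971e+00, -3.18279640e-05,
        1.47600708e+00, -1.19004536e-01]), 'joint_vel': array([-0.00117395, -0.00115856, -0.00253257,  0.00039459,  0.00076706,
       -0.00108002]), 'joint_efforts': array([-1.56442275e-03, -3.94906569e+01, -3.71362317e+01, -2.36736978e-04,
        3.98070508e-03, -2.09399751e-06]), 'tool_pos': array([ 0.15261958, -0.6054937 ,  0.23016414]), 'tool_rot': array([-9.48551918e-04,  9.92393757e-01,  1.23100492e-01, -2.00220629e-05]), 'contact_force': array([0.05539419, 0.97964982, 0.07012158]), 'ft_torque': array([0.00439398, 0.05692503, 0.00477681]), 'gripper_width': 1.0036795033933836}
h.py
pics
```

View pics/top0.png

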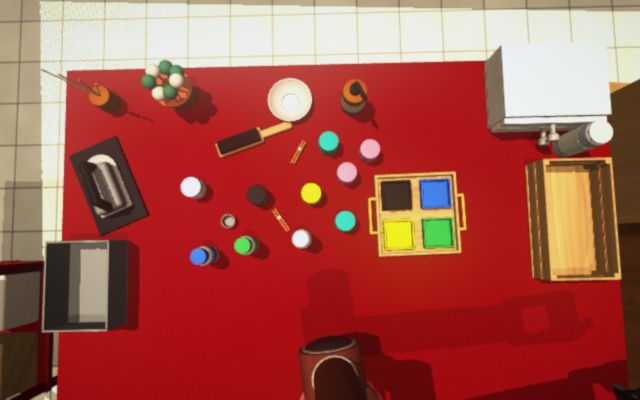

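View pics/scene0.png

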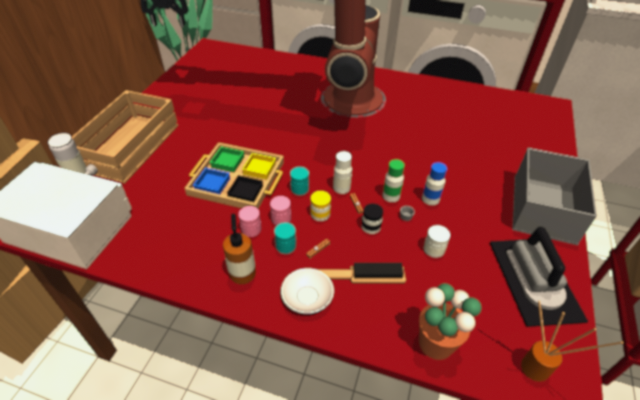

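The top view shows the caddy at (417,213), with black at (396,195), blue (436,193), yellow (398,235) and green (438,233). Candidates:
- Bottles: blue cap (199,256), green cap (243,245) and white cap, which is (192,187) or (301,239).
- Jars: yellow (311,193), black (257,195) and white (the other white cap).
- Decoys: pink (347,172) and (370,149), turquoise (329,142) and (345,221).

I'll confirm these in an enlarged crop.

```bash
python3 - <<'E'
from h import *
im=cv2.imread('pics/top0.png')
c=cv2.resize(im[120:270,170:370],None,fx=4,fy=4,interpolation=cv2.INTER_CUBIC);cv2.imwrite('pics/c1.png',c)
c=cv2.resize(im[160:270,360:475],None,fx=5,fy=5,interpolation=cv2.INTER_CUBIC);cv2.imwrite('pics/c2.png',c)
for X in([.153,-.606,.23],[0,0,0],[0.5,0,0],[.5,.3,0]):print(X,w2pix('top',X),w2pix('scene',X))
E
```

```text
[0.153, -0.606, 0.23] [631.2373521  380.56417574] [169.34794532  29.67672135]
[0, 0, 0] [340.1555249  417.18953477] [352.7394149   97.74966774]
[0.5, 0, 0] [335.64868805 224.75844575] [306.94383692 188.73402412]
[0.5, 0.3, 0] [224.84820202 226.98934438] [410.24423515 213.36139476]
```

View pics/c1.png

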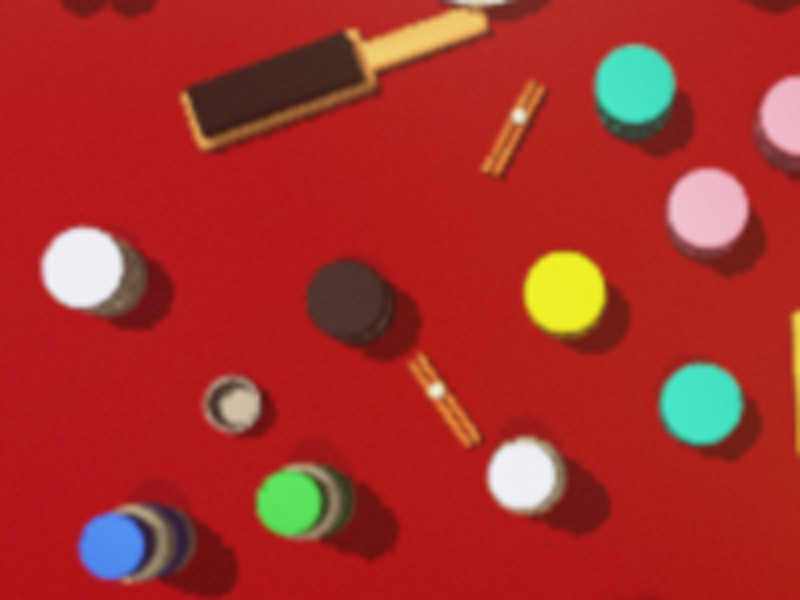

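View pics/c2.png

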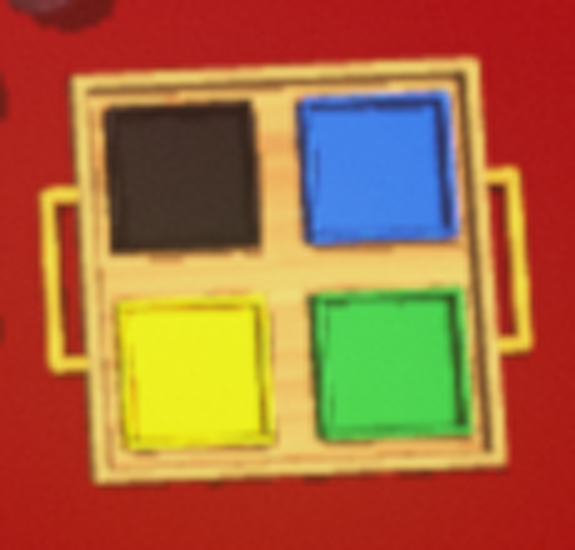

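```bash
cat >> h.py <<'E'
from scipy.spatial.transform import Rotation as Q
def tool(st=None):
    st=st or state();q=st['tool_rot'];return np.array(st['tool_pos']),Q.from_quat([*q[1:],q[0]]).as_matrix()
def delta(X,st=None):
    p,R=tool(st);return R.T@(np.array(X)-p)
E
python3 - <<'E'
from h import *
A=lambda x,y:((x+.5)/4-.5+170,(y+.5)/4-.5+120)
B=lambda x,y:((x+.5)/5-.5+360,(y+.5)/5-.5+160)
r={}
for n,x,y,z in[('b_blue',112,546,.12),('b_green',290,503,.12),('b_white',522,475,.12),('j_yel',565,292,.064),('j_blk',347,300,.064),('j_white',82,267,.064)]:
    r[n]=pix2w('top',*A(x,y),z)[:2];print(n,r[n].round(4),'R',np.hypot(*r[n]).round(3),'scene top',w2pix('scene',[*r[n],z]).round(1))
C={}
for n,x,y in[('black',183,175),('blue',380,168),('yellow',196,370),('green',391,364)]:
    C[n]=pix2w('top',*B(x,y),.03)[:2];print(n,C[n].round(4),'R',np.hypot(*C[n]).round(3),w2pix('scene',[*C[n],.03]).round(1))
for a,b in[('black','blue'),('yellow','green'),('black','yellow'),('blue','green')]:
    d=C[b]-C[a];print(np.hypot(*d).round(4),np.degrees(np.arctan2(d[1],d[0])).round(1))
im=cv2.imread('pics/scene0.png')
cv2.imwrite('pics/s1.png',cv2.resize(im[125:275,180:460],None,fx=2.85,fy=2.85,interpolation=cv2.INTER_CUBIC))
E
```

```text
b_blue [0.4268 0.3399] R 0.546 scene top [437.5 166.7]
b_green [0.4506 0.2317] R 0.507 scene top [395.1 163.6]
b_white [0.4648 0.0906] R 0.474 scene top [342.4 155.8]
j_yel [0.5818 0.0638] R 0.585 scene top [319.2 197.2]
j_blk [0.5796 0.2044] R 0.615 scene top [371.5 209.2]
j_white [0.6046 0.3759] R 0.712 scene top [437.5 232.8]
black [ 0.5755 -0.161 ] R 0.598 [243.9 185.9]
blue [ 0.577  -0.2651] R 0.635 [210.6 178.1]
yellow [ 0.4725 -0.1642] R 0.5 [257.7 162.9]
green [ 0.4736 -0.2663] R 0.543 [226.5 156. ]
0.104 -89.2
0.1021 -89.4
0.103 -178.2
0.1034 -179.3
```

View pics/s1.png

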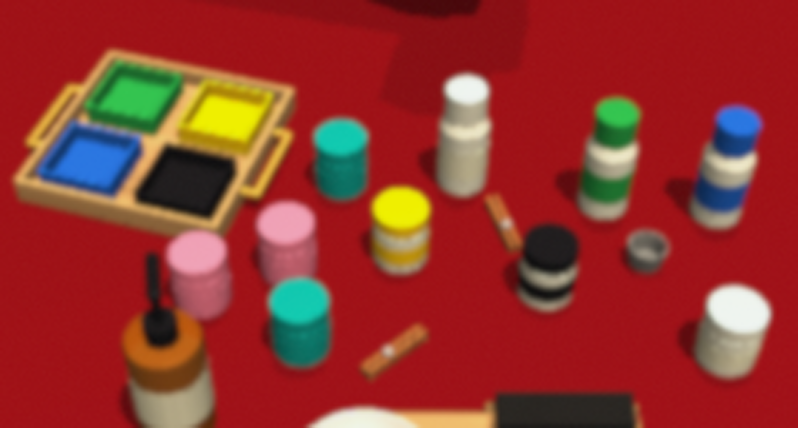

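The scene crop confirms the identities: blue and green bottles, yellow jar and black-lidded jar. The white-capped bottle and jar, the pink and turquoise jars and the small grey cup stay put. Cap-top positions agree across both cameras to about 1.5 px, and the cup pitch measures 102–104 mm. Next I work out the move numbers.

```bash
cat > plan.py <<'E'
import numpy as np,sys
a=np.radians(14.14);R=np.array([[np.cos(a),np.sin(a),0],[np.sin(a),-np.cos(a),0],[0,0,-1]])
def seg(*pts):
    for p,q in zip(pts,pts[1:]):
        d=np.array(q)-p;print(q,'d',(R.T@d).round(4),'len',np.linalg.norm(d).round(3))
E
python3 - <<'E'
from plan import *
H=.25
bb=(.4268,.3399);bg=(.4506,.2317);jy=(.5818,.0638);jb=(.5796,.2044)
cb=(.5776,-.2653);cg=(.4736,-.2671);cy=(.4718,-.1631);ck=(.5758,-.1613)
seg((.1526,-.6055,.2302),(.45,-.25,H),(*bb,H),(*bb,.088),(*bb,H),(*cb,H),(*cb,.098),(*cb,H),(*bg,H),(*bg,.088),(*bg,H),(*cg,H),(*cg,.098),(*cg,H),(*jy,.2),(*jy,.03),(*jy,.2),(*cy,.2),(*cy,.04),(*cy,.2),(*jb,.2),(*jb,.03),(*jb,.2),(*ck,.2),(*ck,.04),(*ck,.2))
E
```

```text
(0.45, -0.25, 0.25) d [ 0.3752 -0.2721 -0.0198] len 0.464
(0.4268, 0.3399, 0.25) d [ 0.1216 -0.5777  0.    ] len 0.59
(0.4268, 0.3399, 0.088) d [0.    0.    0.162] len 0.162
(0.4268, 0.3399, 0.25) d [ 0.     0.    -0.162] len 0.162
(0.5776, -0.2653, 0.25) d [-0.0016  0.6237  0.    ] len 0.624
(0.5776, -0.2653, 0.098) d [0.    0.    0.152] len 0.152
(0.5776, -0.2653, 0.25) d [ 0.     0.    -0.152] len 0.152
(0.4506, 0.2317, 0.25) d [-0.0017 -0.513   0.    ] len 0.513
(0.4506, 0.2317, 0.088) d [0.    0.    0.162] len 0.162
(0.4506, 0.2317, 0.25) d [ 0.     0.    -0.162] len 0.162
(0.4736, -0.2671, 0.25) d [-0.0995  0.4893  0.    ] len 0.499
(0.4736, -0.2671, 0.098) d [0.    0.    0.152] len 0.152
(0.4736, -0.2671, 0.25) d [ 0.     0.    -0.152] len 0.152
(0.5818, 0.0638, 0.2) d [ 0.1858 -0.2944  0.05  ] len 0.352
(0.5818, 0.0638, 0.03) d [0.   0.   0.17] len 0.17
(0.5818, 0.0638, 0.2) d [ 0.    0.   -0.17] len 0.17
(0.4718, -0.1631, 0.2) d [-0.1621  0.1932  0.    ] len 0.252
(0.4718, -0.1631, 0.04) d [0.   0.   0.16] len 0.16
(0.4718, -0.1631, 0.2) d [ 0.    0.   -0.16] len 0.16
(0.5796, 0.2044, 0.2) d [ 0.1943 -0.33    0.    ] len 0.383
(0.5796, 0.2044, 0.03) d [0.   0.   0.17] len 0.17
(0.5796, 0.2044, 0.2) d [ 0.    0.   -0.17] len 0.17
(0.5758, -0.1613, 0.2) d [-0.093   0.3537  0.    ] len 0.366
(0.5758, -0.1613, 0.04) d [0.   0.   0.16] len 0.16
(0.5758, -0.1613, 0.2) d [ 0.    0.   -0.16] len 0.16
```

Emit:
apply_moves(
  commands=[
    {"linear": [0.2,0.01,0.0],"delta_rot": [0,0,0],"fingers": 0},
    {"linear": [0.2,0.01,0.0],"delta_rot": [0,0,0],"fingers": 0},
    {"linear": [0.2,0.01,0.0],"delta_rot": [0,0,0],"fingers": 0},
    {"linear": [0.2,0.01,0.0],"delta_rot": [0,0,0],"fingers": 0},
    {"linear": [0.375,-0.272,-0.02],"delta_rot": [0,0,0],"fingers": 0},
    {"linear": [0.375,-0.272,-0.02],"delta_rot": [0,0,0],"fingers": 0},
    {"linear": [0.375,-0.272,-0.02],"delta_rot": [0,0,0],"fingers": 0},
    {"linear": [0.375,-0.272,-0.02],"delta_rot": [0,0,0],"fingers": 0},
  ],
)

```text
time: 0.9
tool_pos: [0.4098, -0.3747, 0.2426]
tool_rot: [-0.001, 0.992, 0.123, -0.0]
contact_force: [0.5, -0.5, -0.0]
gripper_width: 1.004
```

Emit:
apply_moves(
  commands=[
    {"linear": [0.16,-0.66,0.0],"delta_rot": [0,0,0],"fingers": 0},
    {"linear": [0.16,-0.66,0.0],"delta_rot": [0,0,0],"fingers": 0},
    {"linear": [0.16,-0.66,0.0],"delta_rot": [0,0,0],"fingers": 0},
    {"linear": [0.16,-0.66,0.0],"delta_rot": [0,0,0],"fingers": 0},
    {"linear": [0.16,-0.66,0.0],"delta_rot": [0,0,0],"fingers": 0},
    {"linear": [0.16,-0.66,0.0],"delta_rot": [0,0,0],"fingers": 0},
    {"linear": [0.16,-0.66,0.0],"delta_rot": [0,0,0],"fingers": 0},
    {"linear": [0.16,-0.66,0.0],"delta_rot": [0,0,0],"fingers": 0},
  ],
)

```text
time: 1.7
tool_pos: [0.4053, 0.0251, 0.2431]
tool_rot: [0.0, 0.992, 0.123, 0.0]
contact_force: [0.8, 0.8, 0.9]
gripper_width: 0.996
```

```bash
python3 - <<'E'
from h import *
s=state();print(s['tool_pos'],delta((.4268,.3399,.25),s))
E
```

```text
[0.40530373 0.02511012 0.24307745] [ 0.09758699 -0.30005288 -0.0069086 ]
```

Emit:
apply_moves(
  commands=[
    {"linear": [0.095,-0.28,-0.007],"delta_rot": [0,0,0],"fingers": 0},
    {"linear": [0.095,-0.28,-0.007],"delta_rot": [0,0,0],"fingers": 0},
    {"linear": [0.095,-0.28,-0.007],"delta_rot": [0,0,0],"fingers": 0},
    {"linear": [0.095,-0.28,-0.007],"delta_rot": [0,0,0],"fingers": 0},
    {"linear": [0.095,-0.28,-0.007],"delta_rot": [0,0,0],"fingers": 0},
    {"linear": [0.095,-0.28,-0.007],"delta_rot": [0,0,0],"fingers": 0},
    {"linear": [0.095,-0.28,-0.007],"delta_rot": [0,0,0],"fingers": 0},
    {"linear": [0.095,-0.28,-0.007],"delta_rot": [0,0,0],"fingers": 0},
  ],
)

```text
time: 2.5
tool_pos: [0.4291, 0.3184, 0.2494]
tool_rot: [0.001, 0.992, 0.124, -0.001]
contact_force: [-0.9, -0.7, 0.4]
gripper_width: 0.995
```

```bash
python3 - <<'E'
from h import *
s=state();print(s['tool_pos'],delta((.4268,.3399,.088),s))
save('top','t1.png');save('scene','s2.png')
im=cv2.imread('pics/s2.png');cv2.imwrite('pics/s2c.png',cv2.resize(im[60:260,250:470],None,fx=3,fy=3))
E
```

```text
[0.42914487 0.31844574 0.24943498] [ 0.00330624 -0.02152445  0.16140881]
```

View pics/s2c.png

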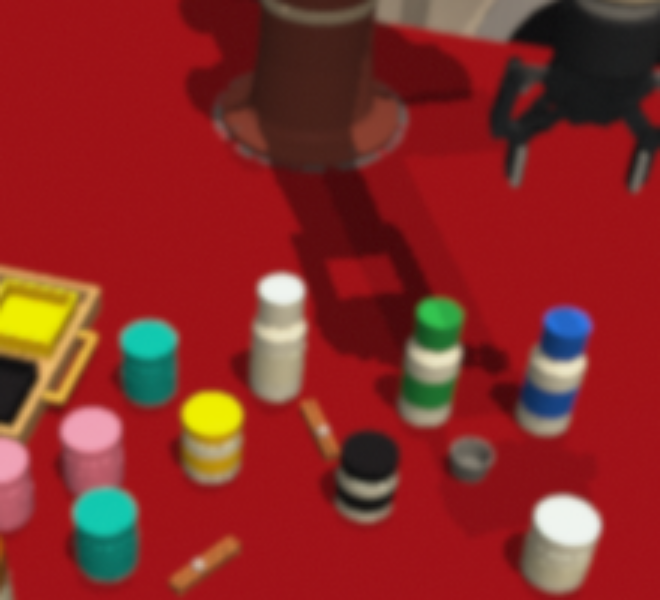

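Emit:
apply_moves(
  commands=[
    {"linear": [0.003,-0.022,0.02],"delta_rot": [0,0,0],"fingers": 0},
    {"linear": [0.003,-0.022,0.06],"delta_rot": [0,0,0],"fingers": 0},
    {"linear": [0.003,-0.022,0.09],"delta_rot": [0,0,0],"fingers": 0},
    {"linear": [0.003,-0.022,0.12],"delta_rot": [0,0,0],"fingers": 0},
    {"linear": [0.003,-0.022,0.15],"delta_rot": [0,0,0],"fingers": 0},
    {"linear": [0.003,-0.022,0.161],"delta_rot": [0,0,0],"fingers": 0},
    {"linear": [0.003,-0.022,0.161],"delta_rot": [0,0,0],"fingers": 0},
    {"linear": [0.003,-0.022,0.161],"delta_rot": [0,0,0],"fingers": 0},
  ],
)

```text
time: 3.4
tool_pos: [0.4283, 0.3399, 0.0909]
tool_rot: [-0.0, 0.992, 0.123, 0.001]
contact_force: [0.2, 0.6, 1.4]
gripper_width: 0.997
```

```bash
python3 - <<'E'
from h import *
s=state();print(s['tool_pos'],delta((.4268,.3399,.088),s),s['contact_force'])
save('scene','s3.png')
im=cv2.imread('pics/s3.png');cv2.imwrite('pics/s3c.png',cv2.resize(im[60:260,330:500],None,fx=3,fy=3))
E
```

```text
[0.42827357 0.33988598 0.09086223] [-0.00143189 -0.00037049  0.00285944] [0.20768722 0.61463558 1.35486854]
```

View pics/s3c.png

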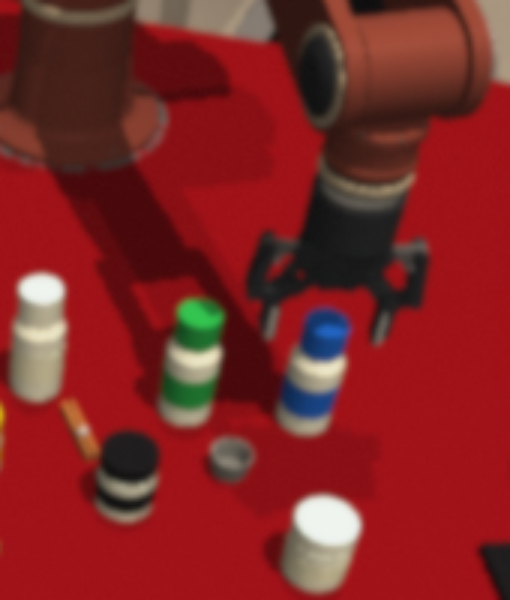

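The jaws straddle the blue cap: tips at crop (270,335) and (378,338), cap at (324,335). Closing.

Emit:
apply_moves(
  commands=[
    {"linear": [-0.001,0,0.001],"delta_rot": [0,0,0],"fingers": 255},
    {"linear": [-0.001,0,0.001],"delta_rot": [0,0,0],"fingers": 255},
    {"linear": [-0.001,0,0.001],"delta_rot": [0,0,0],"fingers": 255},
    {"linear": [-0.001,0,0.001],"delta_rot": [0,0,0],"fingers": 255},
    {"linear": [-0.001,0,0.001],"delta_rot": [0,0,0],"fingers": 255},
    {"linear": [-0.001,0,0.001],"delta_rot": [0,0,0],"fingers": 255},
    {"linear": [-0.001,0,0.001],"delta_rot": [0,0,0],"fingers": 255},
    {"linear": [-0.001,0,0.001],"delta_rot": [0,0,0],"fingers": 255},
  ],
)

```text
time: 4.25
tool_pos: [0.4268, 0.3404, 0.0893]
tool_rot: [-0.001, 0.992, 0.123, 0.001]
contact_force: [-0.6, 0.8, 5.5]
gripper_width: 0.449
```

Emit:
apply_moves(
  commands=[
    {"linear": [0,0,-0.04],"delta_rot": [0,0,0],"fingers": 255},
    {"linear": [0,0,-0.08],"delta_rot": [0,0,0],"fingers": 255},
    {"linear": [0,0,-0.12],"delta_rot": [0,0,0],"fingers": 255},
    {"linear": [0,0,-0.16],"delta_rot": [0,0,0],"fingers": 255},
    {"linear": [0,0.04,-0.16],"delta_rot": [0,0,0],"fingers": 255},
    {"linear": [0,0.08,-0.16],"delta_rot": [0,0,0],"fingers": 255},
    {"linear": [0,0.12,-0.16],"delta_rot": [0,0,0],"fingers": 255},
    {"linear": [0,0.16,-0.16],"delta_rot": [0,0,0],"fingers": 255},
  ],
)

```text
time: 5.05
tool_pos: [0.4647, 0.1828, 0.2467]
tool_rot: [0.001, 0.992, 0.123, -0.001]
contact_force: [0.0, 0.7, -1.7]
gripper_width: 0.452
```

Emit:
apply_moves(
  commands=[
    {"linear": [0,0.04,0],"delta_rot": [0,0,0],"fingers": 255},
    {"linear": [0,0.08,0],"delta_rot": [0,0,0],"fingers": 255},
    {"linear": [0,0.12,0],"delta_rot": [0,0,0],"fingers": 255},
    {"linear": [0,0.16,0],"delta_rot": [0,0,0],"fingers": 255},
    {"linear": [0,0.2,0],"delta_rot": [0,0,0],"fingers": 255},
    {"linear": [0,0.24,0],"delta_rot": [0,0,0],"fingers": 255},
    {"linear": [0,0.28,0],"delta_rot": [0,0,0],"fingers": 255},
    {"linear": [0,0.32,0],"delta_rot": [0,0,0],"fingers": 255},
  ],
)

```text
time: 5.85
tool_pos: [0.5428, -0.1273, 0.2465]
tool_rot: [-0.0, 0.992, 0.123, -0.001]
contact_force: [1.0, -0.1, -1.4]
gripper_width: 0.454
```

Emit:
apply_moves(
  commands=[
    {"linear": [0,0.04,0],"delta_rot": [0,0,0],"fingers": 255},
    {"linear": [0,0.08,0],"delta_rot": [0,0,0],"fingers": 255},
    {"linear": [0,0.11,0],"delta_rot": [0,0,0],"fingers": 255},
    {"linear": [0,0.13,0],"delta_rot": [0,0,0],"fingers": 255},
    {"linear": [0,0.143,0],"delta_rot": [0,0,0],"fingers": 255},
    {"linear": [0,0.143,0],"delta_rot": [0,0,0],"fingers": 255},
    {"linear": [0,0.143,0],"delta_rot": [0,0,0],"fingers": 255},
    {"linear": [0,0.143,0],"delta_rot": [0,0,0],"fingers": 255},
  ],
)

```text
time: 6.65
tool_pos: [0.5785, -0.263, 0.2484]
tool_rot: [-0.0, 0.992, 0.124, -0.0]
contact_force: [0.9, -0.3, -1.5]
gripper_width: 0.447
```

```bash
python3 - <<'E'
from h import *
s=state();print(s['tool_pos'],delta((.5776,-.2653,.099),s),s['contact_force'],s['gripper_width'])
save('scene','s4.png')
im=cv2.imread('pics/s4.png');cv2.imwrite('pics/s4c.png',cv2.resize(im[40:240,150:350],None,fx=3,fy=3))
E
```

```text
[ 0.57846337 -0.26302865  0.24838181] [-0.00139693  0.00205888  0.14938085] [ 0.90855097 -0.2927219  -1.49359732] 0.4467631221956322
```

View pics/s4c.png

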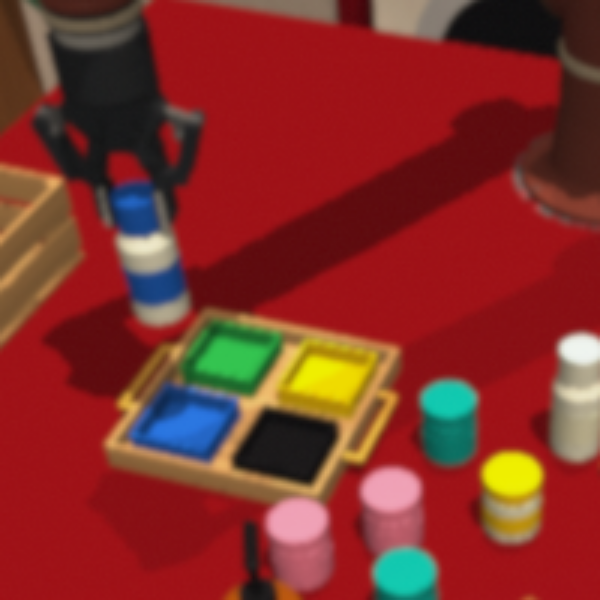

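The bottle hangs upright in the grip, so I lower it into the blue cup.

Emit:
apply_moves(
  commands=[
    {"linear": [-0.001,0.002,0.03],"delta_rot": [0,0,0],"fingers": 255},
    {"linear": [-0.001,0.002,0.07],"delta_rot": [0,0,0],"fingers": 255},
    {"linear": [-0.001,0.002,0.1],"delta_rot": [0,0,0],"fingers": 255},
    {"linear": [-0.001,0.002,0.125],"delta_rot": [0,0,0],"fingers": 255},
    {"linear": [-0.001,0.002,0.138],"delta_rot": [0,0,0],"fingers": 255},
    {"linear": [-0.001,0.002,0.145],"delta_rot": [0,0,0],"fingers": 255},
    {"linear": [-0.001,0.002,0.149],"delta_rot": [0,0,0],"fingers": 255},
    {"linear": [-0.001,0.002,0.149],"delta_rot": [0,0,0],"fingers": 255},
  ],
)

```text
time: 7.5
tool_pos: [0.5786, -0.2667, 0.1003]
tool_rot: [0.0, 0.992, 0.123, 0.001]
contact_force: [-0.5, -0.1, -2.0]
gripper_width: 0.449
```

```bash
python3 - <<'E'
from h import *
s=state();print(s['tool_pos'],s['contact_force'],s['gripper_width'])
save('scene','s5.png')
im=cv2.imread('pics/s5.png');cv2.imwrite('pics/s5c.png',cv2.resize(im[60:240,150:330],None,fx=3,fy=3))
E
```

```text
[ 0.57858856 -0.26671241  0.10031062] [-0.46032974 -0.12049571 -2.00507723] 0.448985807985355
```

View pics/s5c.png

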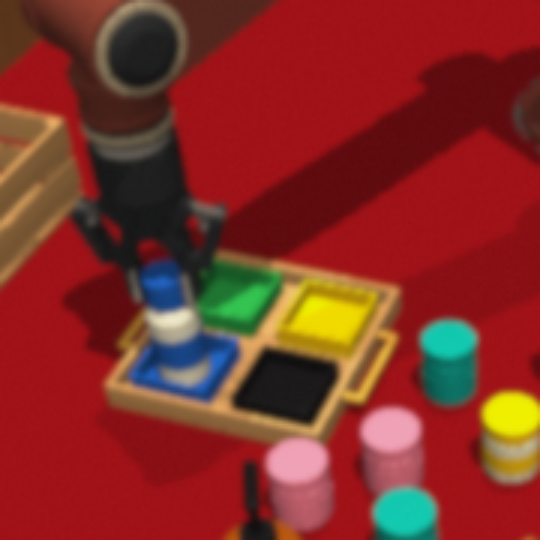

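Emit:
apply_moves(
  commands=[
    {"linear": [0,0,0.001],"delta_rot": [0,0,0],"fingers": 255},
    {"linear": [0,0,0.002],"delta_rot": [0,0,0],"fingers": 255},
    {"linear": [0,0,0.002],"delta_rot": [0,0,0],"fingers": 255},
    {"linear": [0,0,0.002],"delta_rot": [0,0,0],"fingers": 0},
    {"linear": [0,0,0.002],"delta_rot": [0,0,0],"fingers": 0},
    {"linear": [0,0,0.002],"delta_rot": [0,0,0],"fingers": 0},
    {"linear": [0,0,0.002],"delta_rot": [0,0,0],"fingers": 0},
    {"linear": [0,0,0.002],"delta_rot": [0,0,0],"fingers": 0},
  ],
)

```text
time: 8.35
tool_pos: [0.5779, -0.2665, 0.0971]
tool_rot: [-0.0, 0.992, 0.123, -0.0]
contact_force: [-0.7, -0.2, -0.2]
gripper_width: 0.995
```

Emit:
apply_moves(
  commands=[
    {"linear": [0,0,0],"delta_rot": [0,0,0],"fingers": 0},
    {"linear": [0,0,-0.03],"delta_rot": [0,0,0],"fingers": 0},
    {"linear": [0,0,-0.07],"delta_rot": [0,0,0],"fingers": 0},
    {"linear": [0,0,-0.11],"delta_rot": [0,0,0],"fingers": 0},
    {"linear": [0,0,-0.15],"delta_rot": [0,0,0],"fingers": 0},
    {"linear": [0,-0.05,-0.15],"delta_rot": [0,0,0],"fingers": 0},
    {"linear": [0,-0.1,-0.15],"delta_rot": [0,0,0],"fingers": 0},
    {"linear": [0,-0.15,-0.15],"delta_rot": [0,0,0],"fingers": 0},
  ],
)

```text
time: 9.15
tool_pos: [0.5409, -0.1199, 0.2478]
tool_rot: [0.0, 0.992, 0.122, 0.001]
contact_force: [1.0, 0.1, -0.2]
gripper_width: 1.0
```

Emit:
apply_moves(
  commands=[
    {"linear": [0,-0.05,0],"delta_rot": [0,0,0],"fingers": 0},
    {"linear": [0,-0.1,0],"delta_rot": [0,0,0],"fingers": 0},
    {"linear": [0,-0.15,0],"delta_rot": [0,0,0],"fingers": 0},
    {"linear": [0,-0.2,0],"delta_rot": [0,0,0],"fingers": 0},
    {"linear": [0,-0.25,0],"delta_rot": [0,0,0],"fingers": 0},
    {"linear": [0,-0.3,0],"delta_rot": [0,0,0],"fingers": 0},
    {"linear": [0,-0.34,0],"delta_rot": [0,0,0],"fingers": 0},
    {"linear": [-0.002,-0.36,0],"delta_rot": [0,0,0],"fingers": 0},
  ],
)

```text
time: 9.95
tool_pos: [0.4503, 0.2303, 0.2475]
tool_rot: [-0.0, 0.992, 0.125, 0.0]
contact_force: [0.4, 0.3, -0.1]
gripper_width: 1.001
```

```bash
python3 - <<'E'
from h import *
save('scene','s6.png');save('top','t6.png')
s=state();print(s['tool_pos'],delta((.4506,.2317,.089),s),s['contact_force'],s['gripper_width'])
E
```

```text
[0.45046255 0.22961217 0.24738387] [ 0.00064838 -0.0019225   0.15838469] [-0.0888091  -1.11516596 -0.15062278] 1.0029031488607671
```

View pics/s6.png

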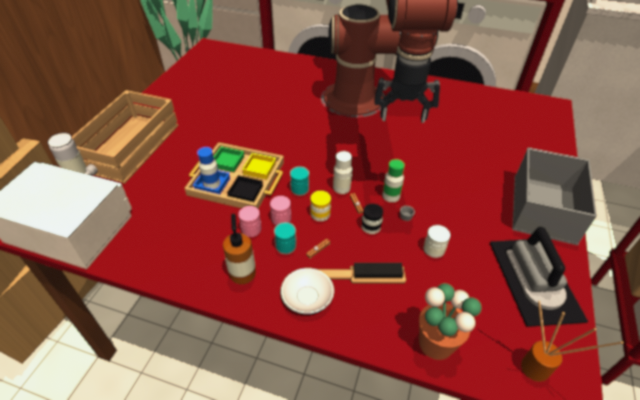

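The blue bottle stands upright in the blue cup at (208,170). Green is next.

Emit:
apply_moves(
  commands=[
    {"linear": [0.001,-0.002,0.04],"delta_rot": [0,0,0],"fingers": 0},
    {"linear": [0.001,-0.002,0.08],"delta_rot": [0,0,0],"fingers": 0},
    {"linear": [0.001,-0.002,0.11],"delta_rot": [0,0,0],"fingers": 0},
    {"linear": [0.001,-0.002,0.14],"delta_rot": [0,0,0],"fingers": 0},
    {"linear": [0.001,-0.002,0.155],"delta_rot": [0,0,0],"fingers": 0},
    {"linear": [0.001,-0.002,0.159],"delta_rot": [0,0,0],"fingers": 0},
    {"linear": [0.001,-0.002,0.159],"delta_rot": [0,0,0],"fingers": 0},
    {"linear": [0.001,-0.002,0.159],"delta_rot": [0,0,0],"fingers": 0},
  ],
)

```text
time: 10.85
tool_pos: [0.4534, 0.2299, 0.0902]
tool_rot: [-0.0, 0.992, 0.123, 0.002]
contact_force: [-0.8, 0.5, 0.6]
gripper_width: 1.002
```

```bash
python3 - <<'E'
from h import *
s=state();print(s['tool_pos'],delta((.4506,.2317,.089),s),s['contact_force'])
save('scene','s7.png')
im=cv2.imread('pics/s7.png');cv2.imwrite('pics/s7c.png',cv2.resize(im[60:230,310:480],None,fx=3,fy=3))
E
```

```text
[0.45336783 0.22992363 0.09024419] [-0.00225454 -0.0023979   0.00123754] [-0.83931805  0.45217064  0.59862359]
```

View pics/s7c.png

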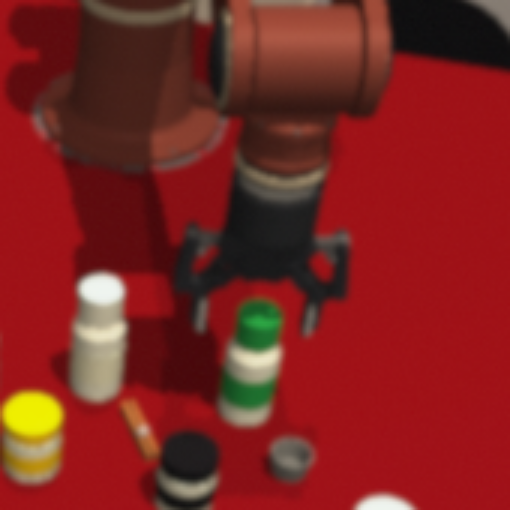

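The jaws straddle the green cap at crop (259,322).

Emit:
apply_moves(
  commands=[
    {"linear": [-0.002,-0.002,0.001],"delta_rot": [0,0,0],"fingers": 0},
    {"linear": [-0.002,-0.002,0.001],"delta_rot": [0,0,0],"fingers": 255},
    {"linear": [-0.002,-0.002,0.001],"delta_rot": [0,0,0],"fingers": 255},
    {"linear": [-0.002,-0.002,0.001],"delta_rot": [0,0,0],"fingers": 255},
    {"linear": [-0.002,-0.002,0.001],"delta_rot": [0,0,0],"fingers": 255},
    {"linear": [-0.002,-0.002,0.001],"delta_rot": [0,0,0],"fingers": 255},
    {"linear": [-0.002,-0.002,0.001],"delta_rot": [0,0,0],"fingers": 255},
    {"linear": [-0.002,-0.002,0.001],"delta_rot": [0,0,0],"fingers": 255},
  ],
)

```text
time: 11.7
tool_pos: [0.4497, 0.2315, 0.0877]
tool_rot: [-0.0, 0.992, 0.123, 0.0]
contact_force: [-0.8, 2.4, 3.0]
gripper_width: 0.452
```

```bash
python3 - <<'E'
from h import *
s=state();print(s['tool_pos'],delta((.4736,-.2671,.25),s),s['contact_force'],s['gripper_width'])
E
```

```text
[0.44974744 0.23149194 0.08773226] [-0.09854634  0.48920821 -0.16265802] [-0.79333524  2.44471175  3.02145364] 0.45164164974559695
```

Emit:
apply_moves(
  commands=[
    {"linear": [0,0,-0.04],"delta_rot": [0,0,0],"fingers": 255},
    {"linear": [0,0,-0.08],"delta_rot": [0,0,0],"fingers": 255},
    {"linear": [0,0,-0.12],"delta_rot": [0,0,0],"fingers": 255},
    {"linear": [0,0,-0.162],"delta_rot": [0,0,0],"fingers": 255},
    {"linear": [-0.006,0.03,-0.162],"delta_rot": [0,0,0],"fingers": 255},
    {"linear": [-0.014,0.07,-0.162],"delta_rot": [0,0,0],"fingers": 255},
    {"linear": [-0.022,0.11,-0.162],"delta_rot": [0,0,0],"fingers": 255},
    {"linear": [-0.03,0.15,-0.162],"delta_rot": [0,0,0],"fingers": 255},
  ],
)

```text
time: 12.5
tool_pos: [0.4563, 0.0767, 0.2481]
tool_rot: [0.0, 0.992, 0.123, -0.001]
contact_force: [1.1, -0.7, -1.6]
gripper_width: 0.452
```

Emit:
apply_moves(
  commands=[
    {"linear": [-0.008,0.04,0],"delta_rot": [0,0,0],"fingers": 255},
    {"linear": [-0.016,0.08,0],"delta_rot": [0,0,0],"fingers": 255},
    {"linear": [-0.024,0.12,0],"delta_rot": [0,0,0],"fingers": 255},
    {"linear": [-0.032,0.16,0],"delta_rot": [0,0,0],"fingers": 255},
    {"linear": [-0.04,0.2,0],"delta_rot": [0,0,0],"fingers": 255},
    {"linear": [-0.048,0.24,0],"delta_rot": [0,0,0],"fingers": 255},
    {"linear": [-0.056,0.28,0],"delta_rot": [0,0,0],"fingers": 255},
    {"linear": [-0.063,0.31,0],"delta_rot": [0,0,0],"fingers": 255},
  ],
)

```text
time: 13.3
tool_pos: [0.4707, -0.2399, 0.2478]
tool_rot: [-0.0, 0.992, 0.122, -0.001]
contact_force: [0.5, 1.2, -1.5]
gripper_width: 0.454
```

Emit:
apply_moves(
  commands=[
    {"linear": [-0.005,0.02,0],"delta_rot": [0,0,0],"fingers": 255},
    {"linear": [-0.006,0.029,0],"delta_rot": [0,0,0],"fingers": 255},
    {"linear": [-0.006,0.029,0],"delta_rot": [0,0,0],"fingers": 255},
    {"linear": [-0.006,0.029,0.03],"delta_rot": [0,0,0],"fingers": 255},
    {"linear": [-0.006,0.029,0.06],"delta_rot": [0,0,0],"fingers": 255},
    {"linear": [-0.006,0.029,0.085],"delta_rot": [0,0,0],"fingers": 255},
    {"linear": [-0.006,0.029,0.1],"delta_rot": [0,0,0],"fingers": 255},
    {"linear": [-0.006,0.029,0.1],"delta_rot": [0,0,0],"fingers": 255},
  ],
)

```text
time: 14.1
tool_pos: [0.4716, -0.2652, 0.1464]
tool_rot: [-0.002, 0.992, 0.124, -0.002]
contact_force: [0.3, -0.4, -2.0]
gripper_width: 0.455
```

```bash
python3 - <<'E'
from h import *
s=state();print(s['tool_pos'],delta((.4736,-.2671,.098),s),s['contact_force'],s['gripper_width'])
save('scene','s8.png')
im=cv2.imread('pics/s8.png');cv2.imwrite('pics/s8c.png',cv2.resize(im[60:240,150:330],None,fx=3,fy=3))
E
```

```text
[ 0.47159181 -0.26515523  0.1463956 ] [0.00163853 0.00259395 0.04837909] [ 0.32849094 -0.37739452 -1.97076478] 0.45503311778303684
```

View pics/s8c.png

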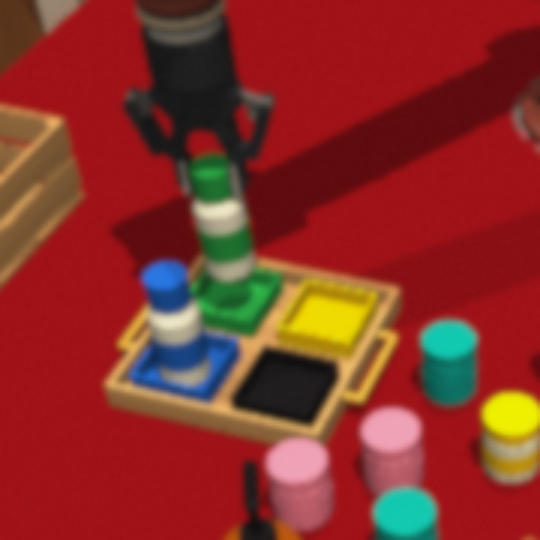

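Emit:
apply_moves(
  commands=[
    {"linear": [0.002,0.002,0.02],"delta_rot": [0,0,0],"fingers": 255},
    {"linear": [0.002,0.002,0.035],"delta_rot": [0,0,0],"fingers": 255},
    {"linear": [0.002,0.002,0.043],"delta_rot": [0,0,0],"fingers": 255},
    {"linear": [0.002,0.002,0.047],"delta_rot": [0,0,0],"fingers": 255},
    {"linear": [0.002,0.002,0.05],"delta_rot": [0,0,0],"fingers": 255},
    {"linear": [0.002,0.002,0.05],"delta_rot": [0,0,0],"fingers": 255},
    {"linear": [0.002,0.002,0.05],"delta_rot": [0,0,0],"fingers": 255},
    {"linear": [0.002,0.002,0.05],"delta_rot": [0,0,0],"fingers": 255},
  ],
)

```text
time: 14.95
tool_pos: [0.4758, -0.2689, 0.1]
tool_rot: [0.0, 0.992, 0.123, 0.0]
contact_force: [1.3, -0.7, -0.7]
gripper_width: 0.451
```

Emit:
apply_moves(
  commands=[
    {"linear": [0,0,0.001],"delta_rot": [0,0,0],"fingers": 255},
    {"linear": [0,0,0.002],"delta_rot": [0,0,0],"fingers": 255},
    {"linear": [0,0,0.002],"delta_rot": [0,0,0],"fingers": 255},
    {"linear": [0,0,0.002],"delta_rot": [0,0,0],"fingers": 0},
    {"linear": [0,0,0.002],"delta_rot": [0,0,0],"fingers": 0},
    {"linear": [0,0,0.002],"delta_rot": [0,0,0],"fingers": 0},
    {"linear": [0,0,0.002],"delta_rot": [0,0,0],"fingers": 0},
    {"linear": [0,0,0.002],"delta_rot": [0,0,0],"fingers": 0},
  ],
)

```text
time: 15.75
tool_pos: [0.4754, -0.2687, 0.0974]
tool_rot: [0.0, 0.992, 0.123, 0.0]
contact_force: [-0.1, -0.3, -0.1]
gripper_width: 0.995
```

Emit:
apply_moves(
  commands=[
    {"linear": [0,0,0],"delta_rot": [0,0,0],"fingers": 0},
    {"linear": [0,0,-0.03],"delta_rot": [0,0,0],"fingers": 0},
    {"linear": [0,0,-0.07],"delta_rot": [0,0,0],"fingers": 0},
    {"linear": [0,0,-0.11],"delta_rot": [0,0,0],"fingers": 0},
    {"linear": [0,0,-0.15],"delta_rot": [0,0,0],"fingers": 0},
    {"linear": [0.02,-0.03,-0.15],"delta_rot": [0,0,0],"fingers": 0},
    {"linear": [0.04,-0.06,-0.15],"delta_rot": [0,0,0],"fingers": 0},
    {"linear": [0.06,-0.1,-0.15],"delta_rot": [0,0,0],"fingers": 0},
  ],
)

```text
time: 16.55
tool_pos: [0.5096, -0.1567, 0.248]
tool_rot: [0.0, 0.993, 0.122, 0.001]
contact_force: [0.1, -0.6, -0.5]
gripper_width: 1.005
```

```bash
python3 - <<'E'
from h import *
s=state();print(s['tool_pos'],delta((.5818,.0638,.2),s),s['contact_force'],s['gripper_width'])
save('scene','s9.png')
im=cv2.imread('pics/s9.png');cv2.imwrite('pics/s9c.png',cv2.resize(im[60:240,150:350],None,fx=3,fy=3))
E
```

```text
[ 0.50963032 -0.15672541  0.24795929] [ 0.12339005 -0.19652298  0.04789182] [ 0.14965217 -0.56668897 -0.50657398] 1.0050685247714588
```

View pics/s9c.png

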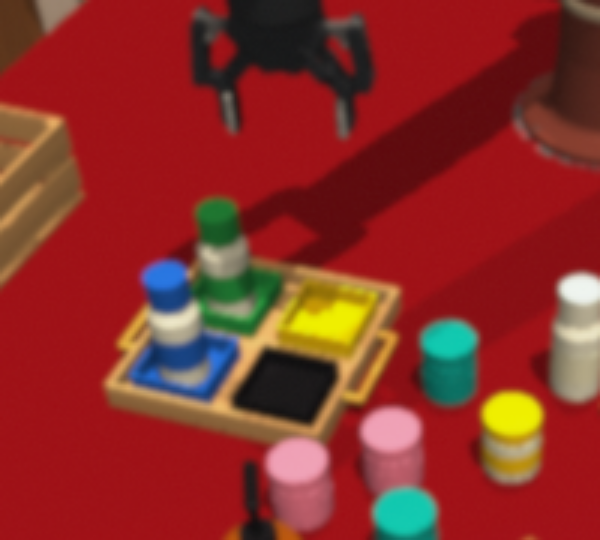

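Both bottles stand in their cups. The yellow jar, lid at crop (512,415), is next.

Emit:
apply_moves(
  commands=[
    {"linear": [0.025,-0.04,0.01],"delta_rot": [0,0,0],"fingers": 0},
    {"linear": [0.05,-0.08,0.02],"delta_rot": [0,0,0],"fingers": 0},
    {"linear": [0.075,-0.12,0.03],"delta_rot": [0,0,0],"fingers": 0},
    {"linear": [0.1,-0.155,0.04],"delta_rot": [0,0,0],"fingers": 0},
    {"linear": [0.115,-0.18,0.048],"delta_rot": [0,0,0],"fingers": 0},
    {"linear": [0.123,-0.193,0.048],"delta_rot": [0,0,0],"fingers": 0},
    {"linear": [0.123,-0.193,0.048],"delta_rot": [0,0,0],"fingers": 0},
    {"linear": [0.123,-0.193,0.048],"delta_rot": [0,0,0],"fingers": 0},
  ],
)

```text
time: 17.4
tool_pos: [0.5815, 0.0593, 0.1999]
tool_rot: [0.0, 0.992, 0.123, 0.0]
contact_force: [-0.5, 0.3, 0.5]
gripper_width: 1.0
```

```bash
python3 - <<'E'
from h import *
s=state();print(s['tool_pos'],delta((.5818,.0638,.03),s),s['contact_force'],s['gripper_width'])
E
```

```text
[0.58146373 0.05926466 0.19991956] [ 0.00136762 -0.0044706   0.1699161 ] [-0.46335295  0.27741696  0.51110904] 0.9995043557236468
```

Emit:
apply_moves(
  commands=[
    {"linear": [0.001,-0.004,0.03],"delta_rot": [0,0,0],"fingers": 0},
    {"linear": [0.001,-0.004,0.07],"delta_rot": [0,0,0],"fingers": 0},
    {"linear": [0.001,-0.004,0.1],"delta_rot": [0,0,0],"fingers": 0},
    {"linear": [0.001,-0.004,0.125],"delta_rot": [0,0,0],"fingers": 0},
    {"linear": [0.001,-0.004,0.145],"delta_rot": [0,0,0],"fingers": 0},
    {"linear": [0.001,-0.004,0.16],"delta_rot": [0,0,0],"fingers": 0},
    {"linear": [0.001,-0.004,0.169],"delta_rot": [0,0,0],"fingers": 0},
    {"linear": [0.001,-0.004,0.169],"delta_rot": [0,0,0],"fingers": 0},
  ],
)

```text
time: 18.2
tool_pos: [0.5807, 0.0635, 0.0295]
tool_rot: [-0.0, 0.992, 0.123, -0.001]
contact_force: [-1.2, 0.3, -0.4]
gripper_width: 0.998
```

```bash
python3 - <<'E'
from h import *
s=state();print(s['tool_pos'],delta((.5818,.0638,.03),s),s['contact_force'])
save('scene','s10.png')
im=cv2.imread('pics/s10.png');cv2.imwrite('pics/s10c.png',cv2.resize(im[80:260,240:420],None,fx=3,fy=3))
E
```

```text
[0.58066819 0.06349291 0.02952905] [ 1.17174440e-03 -2.26865260e-05 -4.72859546e-04] [-1.19917282  0.33188211 -0.37821739]
```

View pics/s10c.png

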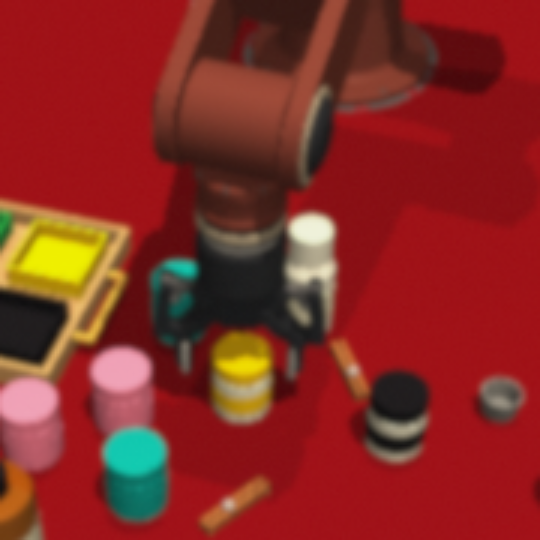

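Emit:
apply_moves(
  commands=[
    {"linear": [0.001,0,0],"delta_rot": [0,0,0],"fingers": 255},
    {"linear": [0.001,0,0],"delta_rot": [0,0,0],"fingers": 255},
    {"linear": [0.001,0,0],"delta_rot": [0,0,0],"fingers": 255},
    {"linear": [0.001,0,0],"delta_rot": [0,0,0],"fingers": 255},
    {"linear": [0.001,0,0],"delta_rot": [0,0,0],"fingers": 255},
    {"linear": [0.001,0,0],"delta_rot": [0,0,0],"fingers": 255},
    {"linear": [0.001,0,-0.01],"delta_rot": [0,0,0],"fingers": 255},
    {"linear": [0.001,0,-0.04],"delta_rot": [0,0,0],"fingers": 255},
  ],
)

```text
time: 19.05
tool_pos: [0.5784, 0.0646, 0.0666]
tool_rot: [-0.001, 0.992, 0.123, -0.005]
contact_force: [0.6, -0.0, -2.3]
gripper_width: 0.593
```

Emit:
apply_moves(
  commands=[
    {"linear": [0,0,-0.03],"delta_rot": [0,0,0],"fingers": 255},
    {"linear": [0,0,-0.07],"delta_rot": [0,0,0],"fingers": 255},
    {"linear": [0,0,-0.11],"delta_rot": [0,0,0],"fingers": 255},
    {"linear": [0,0,-0.14],"delta_rot": [0,0,0],"fingers": 255},
    {"linear": [0,0,-0.15],"delta_rot": [0,0,0],"fingers": 255},
    {"linear": [0,0,-0.15],"delta_rot": [0,0,0],"fingers": 255},
    {"linear": [0,0,-0.15],"delta_rot": [0,0,0],"fingers": 255},
    {"linear": [0,0,-0.15],"delta_rot": [0,0,0],"fingers": 255},
  ],
)

```text
time: 19.85
tool_pos: [0.5807, 0.0645, 0.2171]
tool_rot: [-0.0, 0.992, 0.123, -0.003]
contact_force: [-0.1, -0.6, -2.2]
gripper_width: 0.593
```

```bash
python3 - <<'E'
from h import *
s=state();print(s['tool_pos'],delta((.4718,-.1631,.2),s),s['contact_force'],s['gripper_width'])
save('scene','s11.png')
im=cv2.imread('pics/s11.png');cv2.imwrite('pics/s11c.png',cv2.resize(im[60:260,240:440],None,fx=3,fy=3))
E
```

```text
[0.58073226 0.06454226 0.21708012] [-0.16115835  0.19415474  0.01763201] [-0.08701504 -0.57002954 -2.1701507 ] 0.5929138080586615
```

View pics/s11c.png

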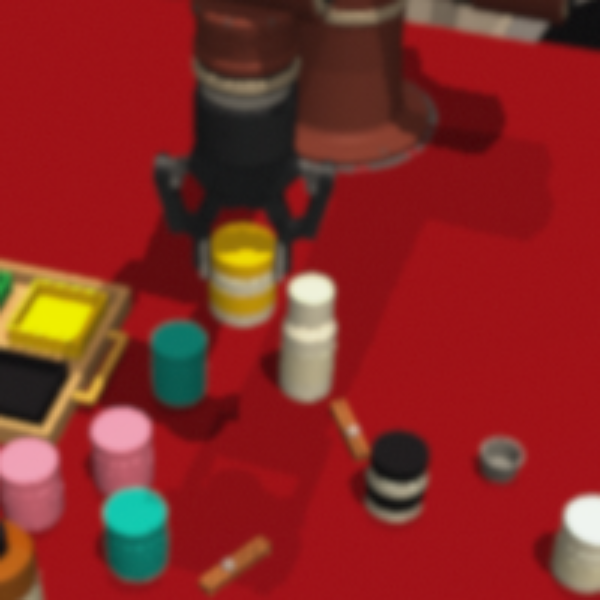

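The yellow jar is held upright; carry it to its cup.

Emit:
apply_moves(
  commands=[
    {"linear": [-0.02,0.025,0],"delta_rot": [0,0,0],"fingers": 255},
    {"linear": [-0.05,0.06,0],"delta_rot": [0,0,0],"fingers": 255},
    {"linear": [-0.08,0.096,0],"delta_rot": [0,0,0],"fingers": 255},
    {"linear": [-0.11,0.132,0],"delta_rot": [0,0,0],"fingers": 255},
    {"linear": [-0.135,0.163,0],"delta_rot": [0,0,0],"fingers": 255},
    {"linear": [-0.155,0.187,0],"delta_rot": [0,0,0],"fingers": 255},
    {"linear": [-0.161,0.194,0.02],"delta_rot": [0,0,0],"fingers": 255},
    {"linear": [-0.161,0.194,0.04],"delta_rot": [0,0,0],"fingers": 255},
  ],
)

```text
time: 20.7
tool_pos: [0.4727, -0.1645, 0.1792]
tool_rot: [0.0, 0.993, 0.122, -0.0]
contact_force: [1.2, 0.1, -1.7]
gripper_width: 0.587
```

Emit:
apply_moves(
  commands=[
    {"linear": [0,0,0.03],"delta_rot": [0,0,0],"fingers": 255},
    {"linear": [0,0,0.06],"delta_rot": [0,0,0],"fingers": 255},
    {"linear": [0,0,0.085],"delta_rot": [0,0,0],"fingers": 255},
    {"linear": [0,0,0.095],"delta_rot": [0,0,0],"fingers": 255},
    {"linear": [0,0,0.1],"delta_rot": [0,0,0],"fingers": 255},
    {"linear": [0,0,0.1],"delta_rot": [0,0,0],"fingers": 255},
    {"linear": [0,0,0.1],"delta_rot": [0,0,0],"fingers": 255},
    {"linear": [0,0,0.1],"delta_rot": [0,0,0],"fingers": 255},
  ],
)

```text
time: 21.5
tool_pos: [0.4746, -0.1634, 0.0819]
tool_rot: [0.001, 0.992, 0.123, 0.001]
contact_force: [-0.1, 0.3, -1.6]
gripper_width: 0.593
```

```bash
python3 - <<'E'
from h import *
s=state();print(s['tool_pos'],delta((.4718,-.1631,.04),s),s['contact_force'],s['gripper_width'])
save('scene','s12.png')
im=cv2.imread('pics/s12.png');cv2.imwrite('pics/s12c.png',cv2.resize(im[60:240,170:350],None,fx=3,fy=3))
E
```

```text
[ 0.47456222 -0.16343599  0.08192619] [-0.00268428 -0.00107841  0.04191872] [-0.09073115  0.26029638 -1.62014295] 0.5926404857443429
```

View pics/s12c.png

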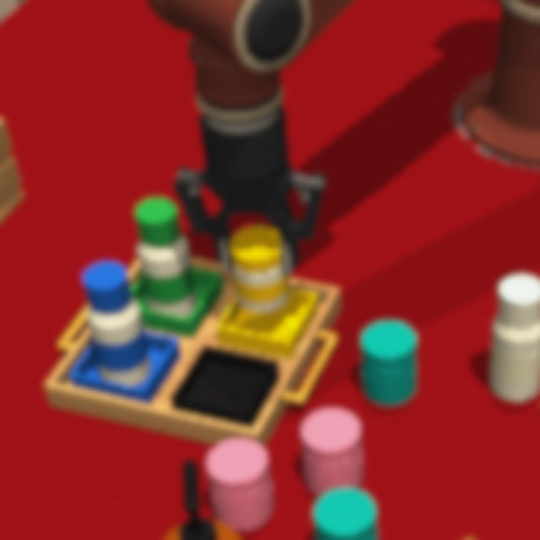

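Emit:
apply_moves(
  commands=[
    {"linear": [-0.002,-0.001,0.02],"delta_rot": [0,0,0],"fingers": 255},
    {"linear": [-0.002,-0.001,0.033],"delta_rot": [0,0,0],"fingers": 255},
    {"linear": [-0.002,-0.001,0.039],"delta_rot": [0,0,0],"fingers": 255},
    {"linear": [-0.002,-0.001,0.042],"delta_rot": [0,0,0],"fingers": 255},
    {"linear": [-0.002,-0.001,0.043],"delta_rot": [0,0,0],"fingers": 255},
    {"linear": [-0.002,-0.001,0.043],"delta_rot": [0,0,0],"fingers": 255},
    {"linear": [-0.002,-0.001,0.043],"delta_rot": [0,0,0],"fingers": 255},
    {"linear": [-0.002,-0.001,0.043],"delta_rot": [0,0,0],"fingers": 255},
  ],
)

```text
time: 22.35
tool_pos: [0.4722, -0.1628, 0.042]
tool_rot: [-0.0, 0.992, 0.123, -0.001]
contact_force: [-12.7, 5.9, 26.7]
gripper_width: 0.591
```

```bash
python3 - <<'E'
from h import *
s=state();print(s['tool_pos'],s['contact_force'],s['ft_torque'])
save('scene','s13.png');save('top','t13.png')
im=cv2.imread('pics/s13.png');cv2.imwrite('pics/s13c.png',cv2.resize(im[110:210,180:300],None,fx=6,fy=6,interpolation=cv2.INTER_CUBIC))
im=cv2.imread('pics/t13.png');cv2.imwrite('pics/t13c.png',cv2.resize(im[160:270,360:475],None,fx=5,fy=5,interpolation=cv2.INTER_CUBIC))
E
```

```text
[ 0.47217482 -0.16281445  0.04199871] [-12.65120442   5.88298451  26.66633141] [1.14234908 2.22316412 0.04331525]
```

View pics/s13c.png

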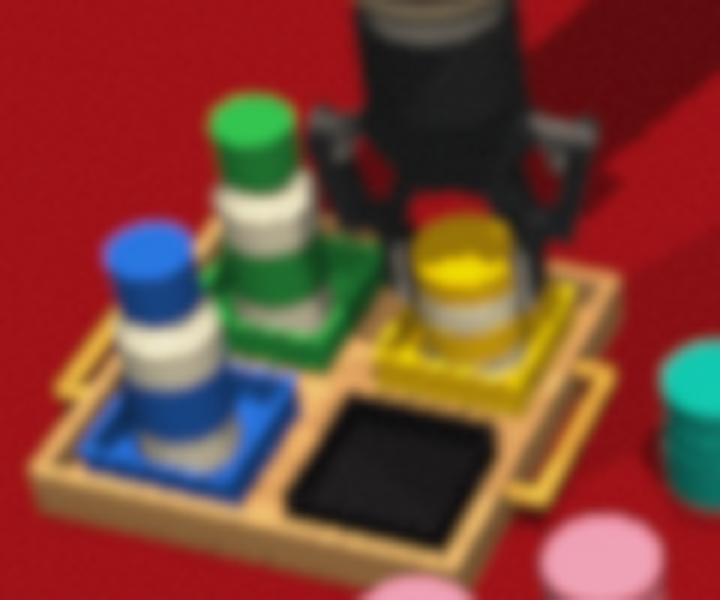

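View pics/t13c.png

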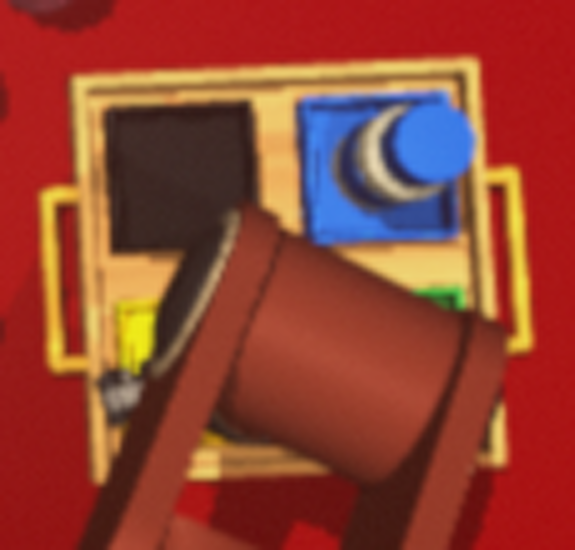

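The jar is inside the yellow cup and bearing on the floor at about 27 N. I ease up 1 mm, then release.

Emit:
apply_moves(
  commands=[
    {"linear": [0,0,-0.001],"delta_rot": [0,0,0],"fingers": 255},
    {"linear": [0,0,-0.001],"delta_rot": [0,0,0],"fingers": 255},
    {"linear": [0,0,-0.001],"delta_rot": [0,0,0],"fingers": 255},
    {"linear": [0,0,-0.001],"delta_rot": [0,0,0],"fingers": 0},
    {"linear": [0,0,-0.001],"delta_rot": [0,0,0],"fingers": 0},
    {"linear": [0,0,-0.001],"delta_rot": [0,0,0],"fingers": 0},
    {"linear": [0,0,-0.001],"delta_rot": [0,0,0],"fingers": 0},
    {"linear": [0,0,-0.001],"delta_rot": [0,0,0],"fingers": 0},
  ],
)

```text
time: 23.25
tool_pos: [0.4712, -0.1624, 0.0381]
tool_rot: [-0.0, 0.992, 0.123, -0.0]
contact_force: [-0.8, -0.7, 0.3]
gripper_width: 0.999
```

Emit:
apply_moves(
  commands=[
    {"linear": [0,0,0],"delta_rot": [0,0,0],"fingers": 0},
    {"linear": [0,0,-0.03],"delta_rot": [0,0,0],"fingers": 0},
    {"linear": [0,0,-0.07],"delta_rot": [0,0,0],"fingers": 0},
    {"linear": [0,0,-0.11],"delta_rot": [0,0,0],"fingers": 0},
    {"linear": [0,0,-0.15],"delta_rot": [0,0,0],"fingers": 0},
    {"linear": [0.02,-0.035,-0.16],"delta_rot": [0,0,0],"fingers": 0},
    {"linear": [0.045,-0.075,-0.16],"delta_rot": [0,0,0],"fingers": 0},
    {"linear": [0.07,-0.12,-0.16],"delta_rot": [0,0,0],"fingers": 0},
  ],
)

```text
time: 24.05
tool_pos: [0.5103, -0.0296, 0.1995]
tool_rot: [0.0, 0.993, 0.122, 0.001]
contact_force: [0.6, -0.2, -0.7]
gripper_width: 0.999
```

```bash
python3 - <<'E'
from h import *
s=state();print(s['tool_pos'],delta((.5796,.2044,.2),s),s['contact_force'])
save('scene','s14.png');save('top','t14.png')
im=cv2.imread('pics/s14.png');cv2.imwrite('pics/s14c.png',cv2.resize(im[110:210,180:300],None,fx=6,fy=6,interpolation=cv2.INTER_CUBIC))
E
```

```text
[ 0.51034738 -0.02959424  0.19952887] [ 0.12388017 -0.21024502 -0.0004318 ] [ 0.56395014 -0.15625274 -0.65989536]
```

View pics/s14c.png

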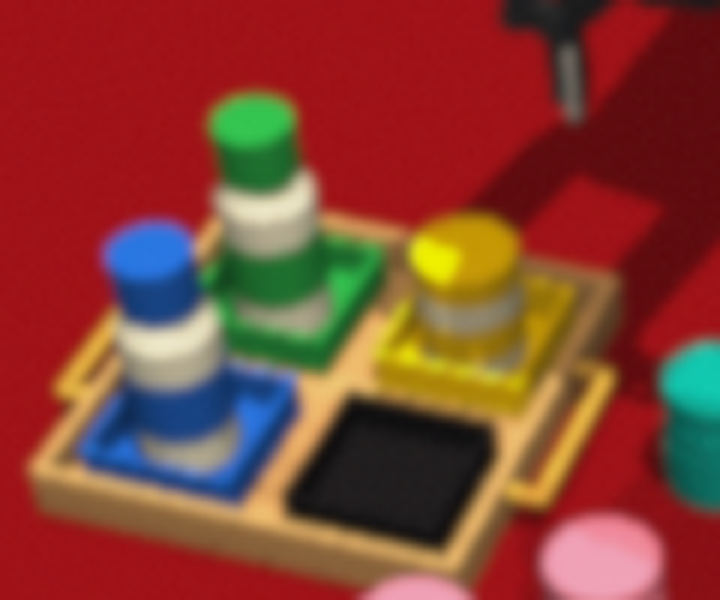

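The yellow jar stands in its cup; I'll check it for tilt after the next move. On to black.

Emit:
apply_moves(
  commands=[
    {"linear": [0.025,-0.043,0],"delta_rot": [0,0,0],"fingers": 0},
    {"linear": [0.05,-0.085,0],"delta_rot": [0,0,0],"fingers": 0},
    {"linear": [0.075,-0.127,0],"delta_rot": [0,0,0],"fingers": 0},
    {"linear": [0.1,-0.17,0],"delta_rot": [0,0,0],"fingers": 0},
    {"linear": [0.118,-0.195,0],"delta_rot": [0,0,0],"fingers": 0},
    {"linear": [0.123,-0.205,0],"delta_rot": [0,0,0],"fingers": 0},
    {"linear": [0.123,-0.205,0],"delta_rot": [0,0,0],"fingers": 0},
    {"linear": [0.123,-0.205,0],"delta_rot": [0,0,0],"fingers": 0},
  ],
)

```text
time: 24.95
tool_pos: [0.5785, 0.1972, 0.198]
tool_rot: [0.0, 0.992, 0.123, -0.0]
contact_force: [0.4, -0.8, -0.5]
gripper_width: 1.001
```

```bash
python3 - <<'E'
from h import *
s=state();print(s['tool_pos'],delta((.5796,.2044,.03),s),s['contact_force'])
save('scene','s15.png');save('top','t15.png')
im=cv2.imread('pics/s15.png');a=cv2.resize(im[120:220,180:300],None,fx=5,fy=5,interpolation=cv2.INTER_CUBIC);cv2.imwrite('pics/s15c.png',a)
im=cv2.imread('pics/t15.png');cv2.imwrite('pics/t15c.png',cv2.resize(im[160:270,360:475],None,fx=5,fy=5,interpolation=cv2.INTER_CUBIC))
for n,xy,z in[('blue',(.5779,-.2665),.13),('green',(.4754,-.2687),.13),('yel',(.4722,-.1628),.074)]:
  print(n,w2pix('top',(*xy,z)),w2pix('scene',(*xy,z)))
E
```

```text
[0.57846081 0.19719883 0.19800292] [ 0.00302122 -0.00682242  0.16799542] [ 0.41981289 -0.80703793 -0.4704838 ]
blue [446.67438255 188.50123938] [203.81538336 151.00572002]
green [449.5516958  230.94562107] [220.49263717 129.136058  ]
yel [401.24051519 233.49118378] [256.81736464 151.39017475]
```

View pics/s15c.png

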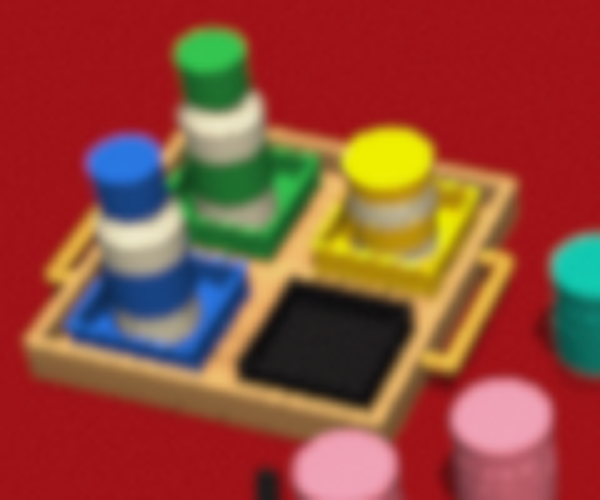

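View pics/t15c.png

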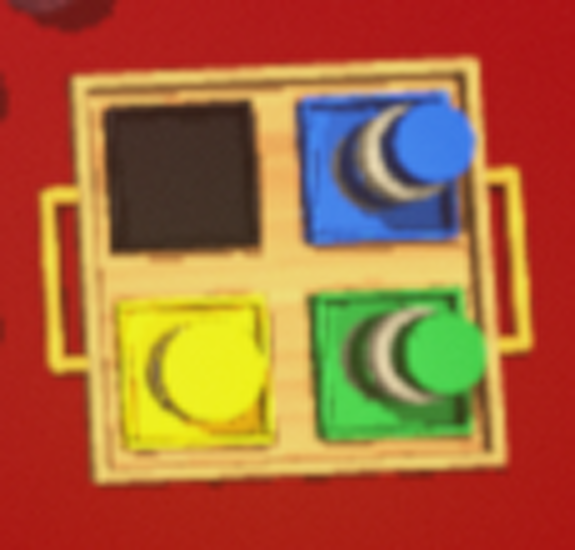

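The lid tops match their expected projections for upright standing to within about 1 px, and all three items are fine. Descend on black.

Emit:
apply_moves(
  commands=[
    {"linear": [0.003,-0.007,0.03],"delta_rot": [0,0,0],"fingers": 0},
    {"linear": [0.003,-0.007,0.07],"delta_rot": [0,0,0],"fingers": 0},
    {"linear": [0.003,-0.007,0.1],"delta_rot": [0,0,0],"fingers": 0},
    {"linear": [0.003,-0.007,0.125],"delta_rot": [0,0,0],"fingers": 0},
    {"linear": [0.003,-0.007,0.145],"delta_rot": [0,0,0],"fingers": 0},
    {"linear": [0.003,-0.007,0.16],"delta_rot": [0,0,0],"fingers": 0},
    {"linear": [0.003,-0.007,0.167],"delta_rot": [0,0,0],"fingers": 0},
    {"linear": [0.003,-0.007,0.167],"delta_rot": [0,0,0],"fingers": 0},
  ],
)

```text
time: 25.85
tool_pos: [0.5794, 0.2053, 0.0307]
tool_rot: [0.0, 0.992, 0.123, -0.001]
contact_force: [-1.1, 0.5, 0.2]
gripper_width: 1.002
```

```bash
python3 - <<'E'
from h import *
s=state();print(s['tool_pos'],delta((.5796,.2044,.031),s),s['contact_force'])
save('scene','s16.png')
im=cv2.imread('pics/s16.png');cv2.imwrite('pics/s16c.png',cv2.resize(im[80:260,300:480],None,fx=3,fy=3))
E
```

```text
[0.57944909 0.20525453 0.03066116] [-6.22216214e-05  8.65553170e-04 -3.38748109e-04] [-1.14395808  0.52208907  0.18720754]
```

View pics/s16c.png

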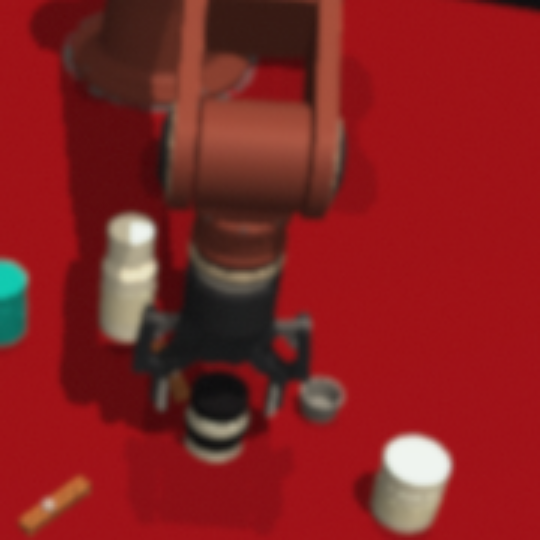

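The jaws straddle the black jar at crop (217,400). Close and lift.

Emit:
apply_moves(
  commands=[
    {"linear": [0,0,0],"delta_rot": [0,0,0],"fingers": 255},
    {"linear": [0,0,0],"delta_rot": [0,0,0],"fingers": 255},
    {"linear": [0,0,0],"delta_rot": [0,0,0],"fingers": 255},
    {"linear": [0,0,0],"delta_rot": [0,0,0],"fingers": 255},
    {"linear": [0,0,0],"delta_rot": [0,0,0],"fingers": 255},
    {"linear": [0,0,0],"delta_rot": [0,0,0],"fingers": 255},
    {"linear": [0,0,0],"delta_rot": [0,0,0],"fingers": 255},
    {"linear": [0,0,0],"delta_rot": [0,0,0],"fingers": 255},
  ],
)

```text
time: 26.7
tool_pos: [0.5812, 0.2064, 0.0331]
tool_rot: [-0.0, 0.992, 0.123, 0.001]
contact_force: [0.5, 0.6, 6.6]
gripper_width: 0.588
```

Emit:
apply_moves(
  commands=[
    {"linear": [0,0,-0.03],"delta_rot": [0,0,0],"fingers": 255},
    {"linear": [0,0,-0.07],"delta_rot": [0,0,0],"fingers": 255},
    {"linear": [0,0,-0.11],"delta_rot": [0,0,0],"fingers": 255},
    {"linear": [0,0,-0.15],"delta_rot": [0,0,0],"fingers": 255},
    {"linear": [0,0,-0.18],"delta_rot": [0,0,0],"fingers": 255},
    {"linear": [0,0,-0.19],"delta_rot": [0,0,0],"fingers": 255},
    {"linear": [0,0,-0.19],"delta_rot": [0,0,0],"fingers": 255},
    {"linear": [0,0,-0.19],"delta_rot": [0,0,0],"fingers": 255},
  ],
)

```text
time: 27.5
tool_pos: [0.5787, 0.2057, 0.2185]
tool_rot: [0.0, 0.992, 0.123, -0.002]
contact_force: [-0.7, -0.4, -3.1]
gripper_width: 0.59
```

```bash
python3 - <<'E'
from h import *
s=state();print(s['tool_pos'],delta((.5758,-.1613,.2),s),s['contact_force'],s['gripper_width'])
E
```

```text
[0.57871373 0.20568324 0.21852327] [-0.09241725  0.3551494   0.01887465] [-0.72608682 -0.36235407 -3.07627534] 0.5899001399592368
```

Emit:
apply_moves(
  commands=[
    {"linear": [-0.006,0.025,0],"delta_rot": [0,0,0],"fingers": 255},
    {"linear": [-0.016,0.062,0],"delta_rot": [0,0,0],"fingers": 255},
    {"linear": [-0.026,0.1,0],"delta_rot": [0,0,0],"fingers": 255},
    {"linear": [-0.037,0.142,0],"delta_rot": [0,0,0],"fingers": 255},
    {"linear": [-0.048,0.185,0],"delta_rot": [0,0,0],"fingers": 255},
    {"linear": [-0.059,0.228,0],"delta_rot": [0,0,0],"fingers": 255},
    {"linear": [-0.07,0.27,0],"delta_rot": [0,0,0],"fingers": 255},
    {"linear": [-0.08,0.308,0],"delta_rot": [0,0,0],"fingers": 255},
  ],
)

```text
time: 28.3
tool_pos: [0.5758, -0.1138, 0.2176]
tool_rot: [-0.001, 0.992, 0.123, -0.003]
contact_force: [0.5, -0.3, -2.4]
gripper_width: 0.591
```

Emit:
apply_moves(
  commands=[
    {"linear": [-0.008,0.032,0],"delta_rot": [0,0,0],"fingers": 255},
    {"linear": [-0.012,0.046,0],"delta_rot": [0,0,0],"fingers": 255},
    {"linear": [-0.012,0.046,0.03],"delta_rot": [0,0,0],"fingers": 255},
    {"linear": [-0.012,0.046,0.07],"delta_rot": [0,0,0],"fingers": 255},
    {"linear": [-0.012,0.046,0.11],"delta_rot": [0,0,0],"fingers": 255},
    {"linear": [-0.012,0.046,0.13],"delta_rot": [0,0,0],"fingers": 255},
    {"linear": [-0.012,0.046,0.14],"delta_rot": [0,0,0],"fingers": 255},
    {"linear": [-0.012,0.046,0.14],"delta_rot": [0,0,0],"fingers": 255},
  ],
)

```text
time: 29.1
tool_pos: [0.5753, -0.1585, 0.0782]
tool_rot: [-0.001, 0.992, 0.123, -0.002]
contact_force: [0.1, -0.1, -2.4]
gripper_width: 0.596
```

```bash
python3 - <<'E'
from h import *
s=state();print(s['tool_pos'],delta((.5758,-.1613,.043),s),s['contact_force'],s['gripper_width'])
save('scene','s17.png')
im=cv2.imread('pics/s17.png');cv2.imwrite('pics/s17c.png',cv2.resize(im[80:230,170:320],None,fx=4,fy=4,interpolation=cv2.INTER_CUBIC))
E
```

```text
[ 0.57532571 -0.15854688  0.07822546] [-5.89307502e-05  2.91079648e-03  3.52159276e-02] [ 0.11357049 -0.10727953 -2.43298949] 0.5961606176325999
```

View pics/s17c.png

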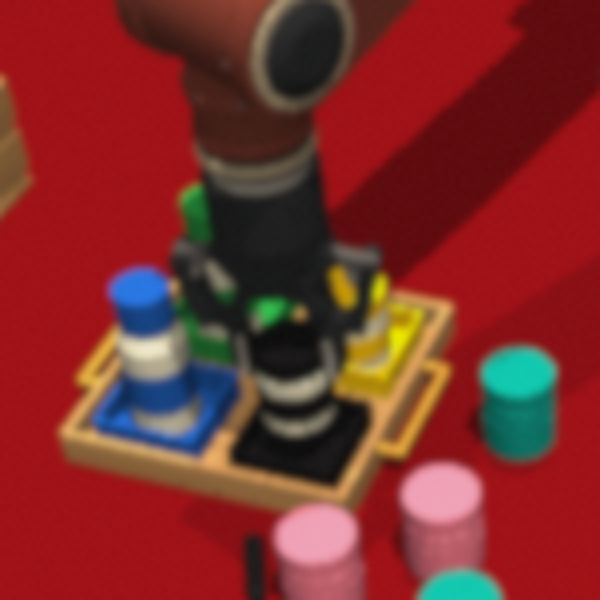

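Emit:
apply_moves(
  commands=[
    {"linear": [0,0.003,0.012],"delta_rot": [0,0,0],"fingers": 255},
    {"linear": [0,0.003,0.022],"delta_rot": [0,0,0],"fingers": 255},
    {"linear": [0,0.003,0.029],"delta_rot": [0,0,0],"fingers": 255},
    {"linear": [0,0.003,0.032],"delta_rot": [0,0,0],"fingers": 255},
    {"linear": [0,0.003,0.034],"delta_rot": [0,0,0],"fingers": 255},
    {"linear": [0,0.003,0.034],"delta_rot": [0,0,0],"fingers": 255},
    {"linear": [0,0.003,0.034],"delta_rot": [0,0,0],"fingers": 255},
    {"linear": [0,0.003,0.034],"delta_rot": [0,0,0],"fingers": 255},
  ],
)

```text
time: 29.95
tool_pos: [0.5783, -0.1628, 0.0478]
tool_rot: [0.0, 0.992, 0.123, 0.0]
contact_force: [-0.4, -0.2, -2.3]
gripper_width: 0.589
```

Emit:
apply_moves(
  commands=[
    {"linear": [-0.002,0,0.001],"delta_rot": [0,0,0],"fingers": 255},
    {"linear": [-0.002,0,0.002],"delta_rot": [0,0,0],"fingers": 255},
    {"linear": [-0.002,0,0.003],"delta_rot": [0,0,0],"fingers": 255},
    {"linear": [-0.002,0,0.003],"delta_rot": [0,0,0],"fingers": 255},
    {"linear": [-0.002,0,0.003],"delta_rot": [0,0,0],"fingers": 255},
    {"linear": [-0.002,0,0.003],"delta_rot": [0,0,0],"fingers": 255},
    {"linear": [-0.002,0,0.003],"delta_rot": [0,0,0],"fingers": 255},
    {"linear": [-0.002,0,0.003],"delta_rot": [0,0,0],"fingers": 255},
  ],
)

```text
time: 30.75
tool_pos: [0.576, -0.1632, 0.0444]
tool_rot: [0.0, 0.992, 0.123, 0.0]
contact_force: [0.4, 0.0, -2.1]
gripper_width: 0.597
```

Emit:
apply_moves(
  commands=[
    {"linear": [0,0,0.001],"delta_rot": [0,0,0],"fingers": 255},
    {"linear": [0,0,0.002],"delta_rot": [0,0,0],"fingers": 255},
    {"linear": [0,0,0.002],"delta_rot": [0,0,0],"fingers": 255},
    {"linear": [0,0,0.002],"delta_rot": [0,0,0],"fingers": 255},
    {"linear": [0,0,0.002],"delta_rot": [0,0,0],"fingers": 255},
    {"linear": [0,0,0.002],"delta_rot": [0,0,0],"fingers": 255},
    {"linear": [0,0,0.002],"delta_rot": [0,0,0],"fingers": 255},
    {"linear": [0,0,0.002],"delta_rot": [0,0,0],"fingers": 255},
  ],
)

```text
time: 31.55
tool_pos: [0.5761, -0.1633, 0.0431]
tool_rot: [0.0, 0.992, 0.123, 0.0]
contact_force: [-3.4, 1.0, 5.7]
gripper_width: 0.592
```

The jar is on the floor of the cup, with +8 N relative to its hanging load. Release and retreat.

Emit:
apply_moves(
  commands=[
    {"linear": [0,0,0],"delta_rot": [0,0,0],"fingers": 0},
    {"linear": [0,0,0],"delta_rot": [0,0,0],"fingers": 0},
    {"linear": [0,0,0],"delta_rot": [0,0,0],"fingers": 0},
    {"linear": [0,0,0],"delta_rot": [0,0,0],"fingers": 0},
    {"linear": [0,0,0],"delta_rot": [0,0,0],"fingers": 0},
    {"linear": [0,0,0],"delta_rot": [0,0,0],"fingers": 0},
    {"linear": [0,0,-0.03],"delta_rot": [0,0,0],"fingers": 0},
    {"linear": [0,0,-0.07],"delta_rot": [0,0,0],"fingers": 0},
  ],
)

```text
time: 32.35
tool_pos: [0.5738, -0.1623, 0.11]
tool_rot: [-0.002, 0.992, 0.123, -0.003]
contact_force: [-0.5, -0.5, 0.9]
gripper_width: 1.005
```

Emit:
apply_moves(
  commands=[
    {"linear": [0,0,-0.04],"delta_rot": [0,0,0],"fingers": 0},
    {"linear": [0,0,-0.09],"delta_rot": [0,0,0],"fingers": 0},
    {"linear": [0,0,-0.13],"delta_rot": [0,0,0],"fingers": 0},
    {"linear": [-0.01,-0.05,-0.14],"delta_rot": [0,0,0],"fingers": 0},
    {"linear": [-0.02,-0.1,-0.14],"delta_rot": [0,0,0],"fingers": 0},
    {"linear": [-0.03,-0.15,-0.14],"delta_rot": [0,0,0],"fingers": 0},
    {"linear": [-0.04,-0.2,-0.14],"delta_rot": [0,0,0],"fingers": 0},
    {"linear": [-0.05,-0.24,-0.14],"delta_rot": [0,0,0],"fingers": 0},
  ],
)

```text
time: 33.15
tool_pos: [0.4677, 0.059, 0.2524]
tool_rot: [-0.0, 0.992, 0.123, 0.0]
contact_force: [0.9, 0.1, 0.9]
gripper_width: 0.999
```

Emit:
apply_moves(
  commands=[
    {"linear": [0,-0.05,0],"delta_rot": [0,0,0],"fingers": 0},
    {"linear": [0,-0.1,0],"delta_rot": [0,0,0],"fingers": 0},
    {"linear": [0,-0.13,0],"delta_rot": [0,0,0],"fingers": 0},
    {"linear": [0,-0.15,0],"delta_rot": [0,0,0],"fingers": 0},
    {"linear": [0,-0.15,0],"delta_rot": [0,0,0],"fingers": 0},
    {"linear": [0,-0.15,0],"delta_rot": [0,0,0],"fingers": 0},
    {"linear": [0,-0.15,0],"delta_rot": [0,0,0],"fingers": 0},
    {"linear": [0,-0.15,0],"delta_rot": [0,0,0],"fingers": 0},
  ],
)

```text
time: 33.95
tool_pos: [0.4326, 0.2018, 0.2523]
tool_rot: [0.0, 0.993, 0.122, 0.0]
contact_force: [-0.1, -1.2, -0.4]
gripper_width: 0.997
```

```bash
python3 - <<'E'
from h import *
s=state();print(s['time'],s['tool_pos'],s['contact_force'])
save('scene','s18.png');save('top','t18.png')
im=cv2.imread('pics/s18.png');cv2.imwrite('pics/s18c.png',cv2.resize(im[120:270,180:460],None,fx=2.85,fy=2.85,interpolation=cv2.INTER_CUBIC))
im=cv2.imread('pics/t18.png');cv2.imwrite('pics/t18c.png',cv2.resize(im[130:270,170:480],None,fx=2.5,fy=2.5,interpolation=cv2.INTER_CUBIC))
print(w2pix('top',(.5761,-.1633,.074)),w2pix('scene',(.5761,-.1633,.074)))
a=cv2.imread('pics/top0.png').astype(int);b=im.astype(int)
for n,(u,v) in dict(jw=(190,187),bw=(301,239)).items():print(n,abs(a-b)[v-12:v+12,u-12:u+12].mean())
E
```

```text
33.95 [0.43257339 0.2018322  0.25229855] [-0.13504641 -1.17675824 -0.43419321]
[399.94196201 192.58254284] [241.2858485  174.26689018]
jw 0.5902777777777778
bw 1.2841435185185186
```

View pics/s18c.png

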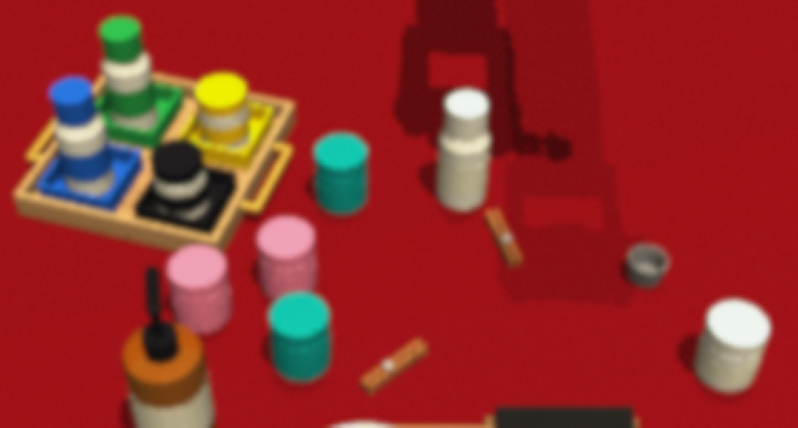

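View pics/t18c.png

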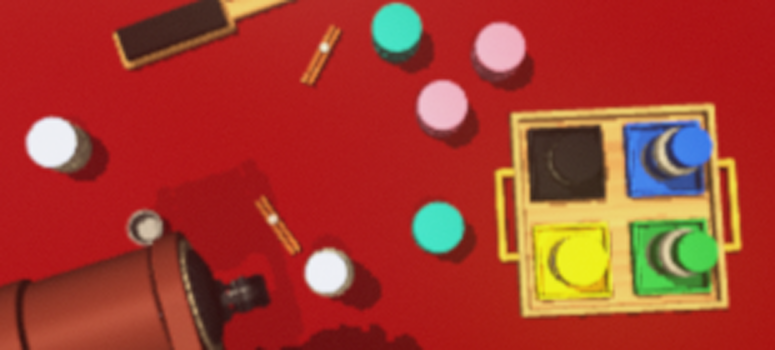

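All four items stand upright in their matching cups. The white-capped pair, at top (301,239) and (191,187), is unmoved. Handing in.

```bash
python3 -c "
from h import *
print(job_done())"
```

```text
the job is handed in; nothing more can be done
None
```

The blue and green bottles and the yellow and black jars now stand upright in the cups matching their caps. I handed the job in at about 34 s of the 102 s allowed; no verdict was reported.

**Last checks:** After I released each item and backed off, its lid top appeared where it should for an upright item on the cup floor. The agreement was within about 1 px, or 2 px for the black jar, which showed the same offset before I moved it. The white-capped bottle and jar, the pink and turquoise jars and the other objects looked unmoved. The gripper was open and touching nothing.

**One oddity:** When I set the yellow jar down, the contact force on the tool rose to about 30 N. I eased up 1 mm before letting go, and pictures taken afterwards show the jar standing normally.

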